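# Sweep the finished specimens into the tray's trough and close the cover

### The arm

A 6-joint arm with a two-finger parallel gripper is mounted at the origin on a cart in front of the work surface, level with it; the furniture and walls round the work are solid. World frame = base frame: x ahead of the robot, y to its left, z up, the work surface at z = 0. Lengths are in m, angles in rad, forces in N, time in s.
With the tool pointing down it reaches from about 0.25 to 0.725 m from the base axis. Payload 4 kg.
Tool frame: the origin (TCP) lies between the finger pads; the fingertips stand nose_length ahead of it and the grasp point (between the pads) lies 8 mm behind it (nose_length is the distance from the TCP to the fingertips, in m); z points along the fingers, y is the line along which they close (so a half turn about z gives the same grasp; the last joint's range is limited). The gripper opens to 85 mm and grips with 20 to 120 N. Pads are 22 mm wide; open, the fingers measure 114 mm over their backs; the gripper's body (76 mm by 85 mm) begins 54 mm behind the grasp point. The pads swing forward as they close: fully open they stand 13 mm farther back than shut.
Start: joints at [1.225, 0.241, 0.005, 1.335, 0, 1.571], TCP at [0.169, 0.47, 0.242] pointing down, gripper open.
Joint ranges: [-2.72, 2.72], [-1.05, 1.87], [-1.09, 1.28], [-1.99, 2.15], [-1.42, 1.44], [-3.14, 3.14]. Speed limits (rad/s): [2.79, 2.79, 3.14, 3.14, 3.14, 3.14].

### API

Orientations are given as a rotation vector (axis times angle).
In Python, from rig import * gives the robot as it stands. The module is installed in compiled form; this text tells all that it offers.
- The arm moves only by the tool jog_arm, never from a script. Its argument "moves" is a list of rows, each a list of 7 numbers: the turn, a rotation vector about the tool's x, y, z in degrees, then the shift along the tool's x, y, z in mm, then the closure, from 0 (fully open) to 1 (shut). A call has 1 to 12 rows; each row shifts and turns the commanded pose from where the row before left it, along the tool's axes as they then stand; what a row does not reach is not made up. A row lasts 1/12 s, in which the tool goes at most 41.7 mm and 7.16 degrees, less where a joint would pass 70% of its speed; a pose out of reach is approached as far as the arm can. A call is refused whole if a number of a shift passes 41.7 or a number of a turn 7.16, either way. A call with a gripper value outside its range is refused whole. The fingers move at their own pace and stop on an object; the grip force is fixed at half the most. Time passes only in rows, so rows that do not move let the fingers close. It gives the time, the measured TCP pose, the force, the opening and the grip force at its end, in the units of the state.
- read_state(): the state, without advancing time (a new reading comes with each control period).
- capture(name): name is "scene" or "top" or "wrist"; returns a dict with "pixels" (480x640x3 uint8, red, green, blue), "fx", "fy", "cx", "cy" (pixels), "position" and "attitude" of the camera in the world. Camera axes: x right, y up, looking along -z (the intrinsics and any distortion apply to the point x, -y, -z); pixel columns grow to the right and rows downward; lengths in m; the calibration is good to about 2 mm. The wrist camera is an equidistant fisheye: a pixel r from the principal point sees the ray r / f radians off the axis. A picture is of the moment at which its call begins. There is no depth.
- hand_in(): hands the job in; it is judged then, once.
The state is a dict: "t": time; "qpos": joint angles; "dq": joint speeds; "joint_torque": joint torques, N m; "eef_pos": TCP position; "eef_rot": TCP orientation; "wrist_force": force on the tool from outside, world axes, zero at the start; "ft_torque": the same for the moment, N m; "grip_width": opening from 0.0 (shut) to 1.0 (fully open); "gripper_force": force on a finger pad.
Only numpy, scipy, OpenCV 4.12 (cv2) and the standard library are available. Lean on these libraries where they do the work, as an engineer would, in place of code of your own. Each camera call takes 0.05 s, during which the arm holds its last target. There are 200 camera calls.

### The job

Three amber resin pucks on the blue sorting tray are finished: sweep each of them with your fingertips, gently, across the white work face and over the step at its near edge until it stands in the trough, and leave the red puck standing where it is, since it goes back to polishing. Push the pucks only, never pinch or lift them. When all three amber ones stand flat in the trough, push the grey hinged cover over with a finger and press it down shut, then move clear; leave the loupe and the dust brush beside the tray alone.

Things in the scene. Friction and masses are not known exactly. Their poses are not given: they have to be found in the camera images.
- sorting_tray: blue sorting tray, 220 mm deep (x) by 248 mm wide (y), fixed to the desk. Origin at the centre of its underside; x points from the trough to the far fence, z up. The flat white work face is 20 mm above the desk, from x = -56 (a plain edge, 8 mm step down into the trough) to +108 mm, y = -118 to +118 mm; fences 4 mm thick, 10 mm high stand round its left, right and far sides.
- trough (a point): centre of the floor of the open trough along the tray's near edge (tray frame -78, 0, 12 mm). The trough spans x = -100 (wall, 34 mm above the desk) to -56 mm (step), y = -120 to +120 mm. Its black rubber floor is 8 mm below the work face; a puck is in when it stands flat on it, wholly past the step, side by side with the others. A puck left on the step keeps the cover from shutting.
- cover (a joint): angle (rad) of the grey cover: 0 shut (flat, top 38 mm above the desk), 1.57 upright, 1.95 fully open, leaning away from the work face. Starts at 1.6 to 1.95. Hinge: the line x = -104, z = 36.5 mm (tray frame) along y. Plate 232 mm long, 3 mm thick, 56 mm wide, front lip turned 12 mm down. Stiff hinge: it stays where it is left and must be pushed right down (under 1 N at its free edge).
- cover_tab (a point): outer end of the tab, 60 mm wide, in the middle of the cover's free edge, 65.5 mm from the hinge line
- amber_puck_a: amber resin puck, upright cylinder 30 mm in diameter, 18 mm tall, about 18 g, cut wire ends in its polished top; origin at the centre of its underside, z up. The four pucks stand on the work face in four lanes (tray y about -81, -27, 27, 81 mm, any order), centres 42 to 88 mm from the trough's edge.
- amber_puck_b: amber resin puck, upright cylinder 30 mm in diameter, 18 mm tall, about 18 g, cut wire ends in its polished top; origin at the centre of its underside, z up. See amber_puck_a.
- amber_puck_c: amber resin puck, upright cylinder 30 mm in diameter, 18 mm tall, about 18 g, cut wire ends in its polished top; origin at the centre of its underside, z up. See amber_puck_a.
- red_puck: dark red resin puck, upright cylinder 30 mm in diameter, 18 mm tall, about 18 g, cut wire ends in its polished top; origin at the centre of its underside, z up. Stands in one of the four lanes; stays there.
- loupe: black loupe, upright cylinder 42 mm in diameter, 37 mm tall, standing on the desk to the right of the tray; origin at the centre of its underside. A bystander.
- dust_brush: flat dust brush with a wooden handle, 157 x 31 x 12 mm, lying on the desk near the front edge, right of the tray; origin at the centre of its underside. A bystander.
- tower_corner (a point): lower front left corner of the black computer tower (430 mm tall, 217 mm wide, with a monitor on top that juts out a little towards the tray) that stands behind and to the right of the tray. Fixed furniture: swing the arm past in front of it, folded in.

How it is judged:
On the way, in this order (a step that is already met when the one before it is completed fails the run):
1. all three amber pucks lie in the trough while the cover is still open (x of amber_puck_a in the frame of sorting_tray between -0.09 and -0.067 m and z of each of amber_puck_a, amber_puck_b, amber_puck_c in the frame of sorting_tray below 0.016 m and y of amber_puck_a in the frame of sorting_tray between -0.11 and 0.11 m and angle between each of amber_puck_a, amber_puck_b, amber_puck_c's own z axis and vertical below 0.15 rad and x of amber_puck_b in the frame of sorting_tray between -0.09 and -0.067 m and y of amber_puck_b in the frame of sorting_tray between -0.11 and 0.11 m and x of amber_puck_c in the frame of sorting_tray between -0.09 and -0.067 m and y of amber_puck_c in the frame of sorting_tray between -0.11 and 0.11 m and value of joint cover above 0.9 rad), for 0.2 s.
2. the cover is shut over them (x of amber_puck_a in the frame of sorting_tray between -0.09 and -0.067 m and z of each of amber_puck_a, amber_puck_b, amber_puck_c in the frame of sorting_tray below 0.016 m and y of amber_puck_a in the frame of sorting_tray between -0.11 and 0.11 m and angle between each of amber_puck_a, amber_puck_b, amber_puck_c's own z axis and vertical below 0.15 rad and x of amber_puck_b in the frame of sorting_tray between -0.09 and -0.067 m and y of amber_puck_b in the frame of sorting_tray between -0.11 and 0.11 m and x of amber_puck_c in the frame of sorting_tray between -0.09 and -0.067 m and y of amber_puck_c in the frame of sorting_tray between -0.11 and 0.11 m and value of joint cover below 0.08 rad), for 0.2 s.
At the end, for the whole second after the job is handed in: All three amber pucks lie at rest within the trough (upright, flat on its floor), the cover is shut (within 0.08 rad of flat), and the red puck stands upright on the work face within 20 mm of where it was (all of step 2 and distance of red_puck from where it was at the start of the episode below 0.02 m and z of red_puck in the frame of sorting_tray above 0.016 m and angle between red_puck's own z axis and vertical below 0.15 rad and linear speed of each of amber_puck_a, amber_puck_b, amber_puck_c, red_puck below 0.02 m/s); the robot touches nothing.
It fails at once if a puck is lifted (its underside more than 16 mm above the work face) (z of any of amber_puck_a, amber_puck_b, amber_puck_c, red_puck in the frame of sorting_tray above 0.036 m).
It fails at once if the red puck is pushed more than 20 mm or knocked over (not (distance of red_puck from where it was at the start of the episode below 0.02 m and z of red_puck in the frame of sorting_tray above 0.016 m and angle between red_puck's own z axis and vertical below 0.15 rad)).
It fails at once if a puck is pressed or pinched with more than 15 N (contact force between the fingers and amber_puck_a above 15 N or contact force between the fingers and amber_puck_b above 15 N or contact force between the fingers and amber_puck_c above 15 N or contact force between the fingers and red_puck above 15 N).
It fails at once if the loupe or the dust brush is moved more than 30 mm (distance of any of loupe, dust_brush from where it was at the start of the episode above 0.03 m).
It also fails if it takes over 64 s, if anything falls off the work surface, if the arm or the gripper's body presses on something with over 40 N, if the wrist force passes 120 N, or if a joint passes its speed limit or range.

## Working session

There is one attempt and no reset: what is moved stays moved. The work goes in short steps, Python scripts to look and compute and a tool call to move; the robot and the scene stay as the last step left them, time stands still between calls to the robot, and variables do not carry over. Pictures are saved under pics/ and viewed, at most 10 in all, crops included, and the job is handed in when it is done.

Besides the shell and the picture viewer there is one more tool, called as name([rows], argument=value, ...), one row to a line, values as JSON. jog_arm: Moves the arm, as the interface text tells. Its arguments: {"type":"object","properties":{"moves":{"type":"array"}},"required":["moves"]}

```bash
mkdir -p pics; ls; python3 - <<'E'
from rig import *
import cv2,numpy as np
s=read_state(); print({k:np.round(v,3) for k,v in s.items()})
ims=[]
for n in ("scene","top"):
    c=capture(n); print(n,c["fx"],c["fy"],c["cx"],c["cy"],np.round(c["position"],3),np.round(c["attitude"],3),[k for k in c])
    cv2.imwrite(f"pics/{n}0.png",c["pixels"][...,::-1])
    np.savez(f"{n}0.npz",**{k:np.array(v) for k,v in c.items()})
E
```

```text
pics
{'t': np.float64(0.0), 'qpos': array([ 1.225,  0.241,  0.004,  1.335, -0.   ,  1.571]), 'dq': array([ 0.002,  0.001,  0.   , -0.   , -0.001, -0.   ]), 'joint_torque': array([ 0.0000e+00, -3.7232e+01,  2.5241e+01,  1.7000e-02,  0.0000e+00,
       -0.0000e+00]), 'eef_pos': array([0.169, 0.47 , 0.241]), 'eef_rot': array([-5.400e-01, -3.094e+00,  3.000e-03]), 'wrist_force': array([-0.264,  0.128,  0.68 ]), 'ft_torque': array([ 0.033,  0.042, -0.07 ]), 'gripper_force': np.float64(0.0), 'grip_width': np.float64(1.001)}
scene 458.23556695036615 458.23556695036615 309.18182817229217 241.924405972477 [ 0.065 -0.449  0.618] [ 0.851 -0.29  -0.647] ['pixels', 'fx', 'fy', 'cx', 'cy', 'position', 'attitude']
top 452.83294222145037 452.83294222145037 311.03237879289355 238.3206252914966 [0.38  0.086 0.989] [ 0.095 -0.143 -1.563] ['pixels', 'fx', 'fy', 'cx', 'cy', 'position', 'attitude']
```

View pics/top0.png

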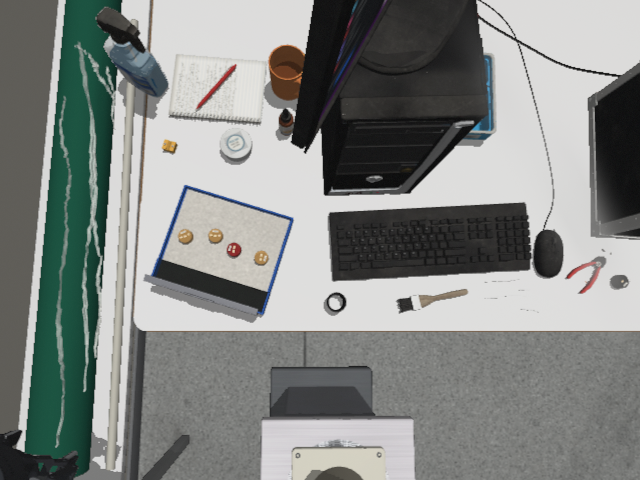

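View pics/scene0.png

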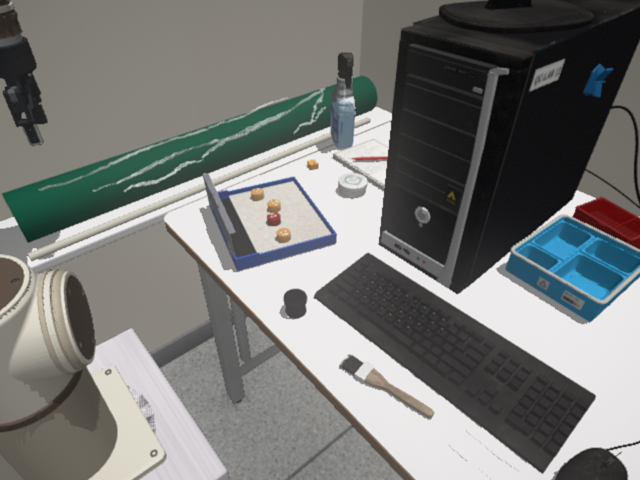

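```bash
cat > h.py <<'E'
import numpy as np, cv2
from scipy.spatial.transform import Rotation as R
def cast(c,uv,z):
    uv=np.atleast_2d(uv).astype(float)
    d=np.c_[(uv[:,0]-c["cx"])/c["fx"],-(uv[:,1]-c["cy"])/c["fy"],-np.ones(len(uv))]
    d=R.from_rotvec(c["attitude"]).apply(d); p=np.array(c["position"])
    return p+d*((z-p[2])/d[:,2])[:,None]
def project(c,P):
    d=R.from_rotvec(c["attitude"]).inv().apply(np.atleast_2d(P)-np.array(c["position"]))
    return np.c_[c["cx"]+c["fx"]*d[:,0]/-d[:,2],c["cy"]-c["fy"]*d[:,1]/-d[:,2]]
def blobs(m,lo=30,hi=1e9):
    n,l,s,ce=cv2.connectedComponentsWithStats(m.astype(np.uint8)); 
    return [(int(s[i,4]),ce[i].round(1),s[i,:4],l==i) for i in range(1,n) if lo<s[i,4]<hi]
def masks(c):
    h=cv2.cvtColor(c["pixels"],cv2.COLOR_RGB2HSV).astype(int); H,S,V=h[...,0],h[...,1],h[...,2]
    return dict(amber=(H>8)&(H<24)&(S>110)&(V>110),red=((H<6)|(H>172))&(S>140)&(V>50),blue=(H>105)&(H<125)&(S>140)&(V>40),
                black=(V<45)&(S<120))
E
python3 - <<'E'
from h import *
c=np.load("top0.npz"); m=masks(c)
for k in ("amber","red"):
    for a,ce,bb,_ in blobs(m[k],40):
        if 150<ce[0]<300 and 180<ce[1]<320: print(k,a,ce,bb,cast(c,ce,.038).round(4))
b=max((b for b in blobs(m["blue"],100) if b[1][0]<330 and b[1][1]>150),key=lambda b:b[0]); print(b[:3])
pts=np.argwhere(b[3])[:,::-1].astype(np.float32)
hull=cv2.convexHull(pts.astype(np.int32)); ap=cv2.approxPolyDP(hull,4,True)[:,0]
for p in ap: print(p,cast(c,p,.03).round(4)[0],cast(c,p,0).round(4)[0])
k=max((b for b in blobs(m["black"],300) if 150<b[1][0]<280 and 240<b[1][1]<310),key=lambda b:b[0]); print(k[:3])
# step line: for each column topmost black pixel
cols=np.arange(175,258,4); top=[np.argmax(k[3][:,u]) for u in cols]
w=cast(c,np.c_[cols,top],.02); vx,vy,x0,y0=cv2.fitLine(w[:,:2].astype(np.float32),cv2.DIST_HUBER,0,.01,.01).ravel(); print("step dir",vx,vy,x0,y0,np.degrees(np.arctan2(-vx*np.sign(vy),abs(vy))))
from rig import *
s=read_state(); print(R.from_rotvec(s["eef_rot"]).as_matrix().round(3))
E
```

```text
amber 96 [185.7 236.8] [179 230  14  13] [[0.5265 0.3214 0.038 ]]
amber 90 [215.  236.6] [209 231  13  11] [[0.5273 0.26   0.038 ]]
amber 94 [260.1 257.2] [255 251  13  13] [[0.4841 0.1641 0.038 ]]
red 92 [234.8 249.8] [228 243  13  13] [[0.4995 0.2175 0.038 ]]
(770, array([222.1, 234.8]), array([152, 185, 141, 129], dtype=int32))
[292 218] [0.5702 0.0978 0.03  ] [0.5762 0.0981 0.    ]
[262 313] [0.368  0.1586 0.03  ] [0.3677 0.1609 0.    ]
[152 275] [0.4463 0.3899 0.03  ] [0.4484 0.3994 0.    ]
[185 185] [0.6412 0.3297 0.03  ] [0.6494 0.3374 0.    ]
(1915, array([211.7, 284.3]), array([157, 260, 110,  51], dtype=int32))
step dir 0.2903031 0.95693475 0.4438911 0.26040125 -16.876102
[[-0.941  0.339 -0.001]
 [ 0.339  0.941 -0.002]
 [-0.    -0.002 -1.   ]]
```

jog_arm([
  [0,0,-2.95,-30,-3,0,0.79],
  [0,0,0,-30,-3,0,0.79],
  [0,0,0,-30,-3,0,0.79],
  [0,0,0,-35,-3,0,0.79],
  [0,0,0,-35,-3,0,0.79],
  [0,0,0,-35,-3,0,0.79],
  [0,0,0,-35,-3,5,0.79],
  [0,0,0,-35,-3,10,0.79],
  [0,0,0,-35,-3,15,0.79],
  [0,0,0,-35,-3,20,0.79],
  [0,0,0,-35,-3,20,0.79],
  [0,0,0,-30,-3,20,0.79],
])

```text
t: 1.1
eef_pos: [0.5431, 0.3171, 0.1509]
eef_rot: [-0.462, -3.107, 0.0]
wrist_force: [0.1, -0.3, 0.3]
grip_width: 0.213
gripper_force: 0.0
```

jog_arm([
  [0,0,0,0,0,20,0.79],
  [0,0,0,0,0,20,0.79],
  [0,0,0,0,0,15,0.79],
  [0,0,0,0,0,10,0.79],
  [0,0,0,0,0,0,0.79],
])

```text
t: 1.52
eef_pos: [0.5393, 0.3173, 0.0839]
eef_rot: [-0.46, -3.103, 0.006]
wrist_force: [0.7, 0.3, -0.7]
grip_width: 0.212
gripper_force: 0.0
```

```bash
cat > st.py <<'E'
from h import *
from rig import *
import sys
O=np.array([.4065,.379]); a=np.radians(-16.87)
E=np.array([[np.cos(a),np.sin(a)],[-np.sin(a),np.cos(a)]])   # rows ex, ey
def tray(p): p=np.atleast_2d(p); return (p[:,:2]@E.T-O)*1000
def world(t,z): return np.r_[(np.array(t)/1000+O)@E,z]
def state():
    s=read_state(); print("t",round(float(s["t"]),2),"tray mm",tray(s["eef_pos"]).round(1)[0],"z",(s["eef_pos"][2]*1000).round(1),"F",s["wrist_force"].round(1),"w",round(float(s["grip_width"]),3),"rot",s["eef_rot"].round(3)); return s
def pucks(c,z=.038):
    m=masks(c)
    for k in ("amber","red"):
        for n,ce,bb,_ in blobs(m[k],30):
            t=tray(cast(c,ce,z))[0]
            if abs(t[0])<130 and abs(t[1])<130: print(k,n,ce,t.round(1))
E
python3 - <<'E'
from st import *
state(); c=capture("top"); pucks(c)
print("monitor",cast(c,[300,150],.43),"tower",cast(c,[323,190],0))
w=capture("wrist"); cv2.imwrite("pics/w1.png",w["pixels"][...,::-1]); s=capture("scene"); cv2.imwrite("pics/s1.png",cv2.resize(s["pixels"][100:320,150:400,::-1],None,fx=2.5,fy=2.5))
cv2.imwrite("pics/c1.png",np.hstack([cv2.resize(w["pixels"][...,::-1],(400,300)),cv2.resize(s["pixels"][60:285,150:450,::-1],(400,300))]))
E
```

```text
t 1.52 tray mm [17.5 81.1] z 83.9 F [ 0.7  0.3 -0.7] w 0.212 rot [-0.46  -3.103  0.006]
amber 89 [215.  236.6] [22.7 22.8]
amber 71 [185.4 237.5] [ 2.5 81.4]
amber 94 [260.1 257.2] [  9.1 -81.5]
red 92 [234.8 249.8] [  8.3 -25.9]
monitor [[0.5799865  0.08321817 0.43      ]] tower [[6.40891767e-01 2.89707781e-02 1.11022302e-16]]
```

View pics/c1.png

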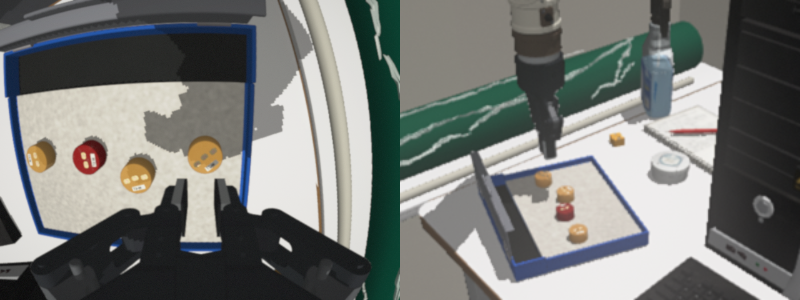

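jog_arm([
  [0,0,0,-15,0,0,0.79],
  [0,0,0,-15,0,0,0.79],
  [0,0,0,0,0,15,0.79],
  [0,0,0,0,0,15,0.79],
  [0,0,0,0,0,5,0.79],
  [0,0,0,0,0,3,0.79],
  [0,0,0,0,0,0,0.79],
])

```text
t: 2.25
eef_pos: [0.5698, 0.31, 0.0497]
eef_rot: [0.46, 3.108, 0.0]
wrist_force: [-0.5, -1.0, 0.0]
grip_width: 0.213
gripper_force: 0.0
```

jog_arm([
  [0,0,0,0,0,3,0.79],
  [0,0,0,0,0,3,0.79],
  [0,0,0,0,0,2,0.79],
  [0,0,0,0,0,0,0.79],
  [0,0,0,0,0,0,0.79],
])

```text
t: 2.67
eef_pos: [0.5699, 0.3098, 0.0414]
eef_rot: [-0.46, -3.108, -0.0]
wrist_force: [-0.1, -0.4, -0.1]
grip_width: 0.209
gripper_force: 0.0
```

```bash
python3 - <<'E'
from st import *
state(); w=capture("wrist"); s=capture("scene")
cv2.imwrite("pics/c2.png",np.hstack([cv2.resize(w["pixels"][200:480,200:480,::-1],(400,400)),cv2.resize(s["pixels"][140:240,190:290,::-1],(400,400),interpolation=cv2.INTER_CUBIC)]))
E
```

```text
t 2.67 tray mm [48.9 82.9] z 41.4 F [-0.1 -0.4 -0.1] w 0.209 rot [-0.46  -3.108 -0.   ]
```

View pics/c2.png

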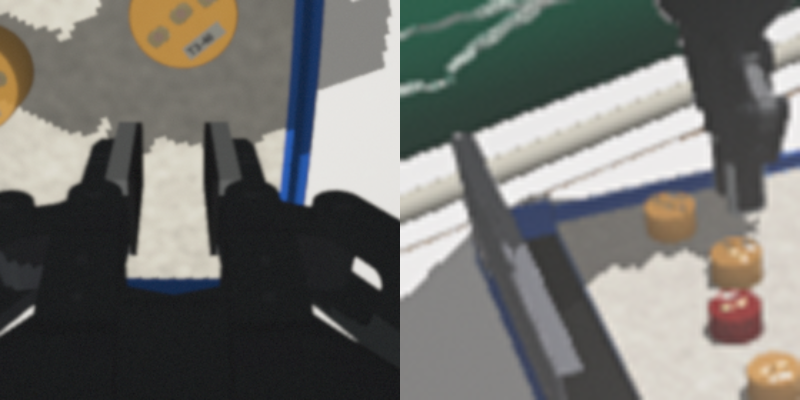

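jog_arm([
  [0,0,0,0,1.5,3,0.79],
  [0,0,0,0,0,2,0.79],
  [0,0,0,0,0,2,0.79],
  [0,0,0,0,0,0,0.79],
  [0,0,0,0,0,0,0.79],
])

```text
t: 3.18
eef_pos: [0.5701, 0.3111, 0.0339]
eef_rot: [-0.461, -3.107, 0.001]
wrist_force: [0.4, -0.1, 0.5]
grip_width: 0.211
gripper_force: 0.0
```

jog_arm([
  [0,0,0,0,0,2,0.79],
  [0,0,0,0,0,1,0.79],
  [0,0,0,0,0,0,0.79],
  [0,0,0,0,0,0,0.79],
])

```text
t: 3.52
eef_pos: [0.5704, 0.3112, 0.0314]
eef_rot: [0.461, 3.108, 0.0]
wrist_force: [-0.3, -0.3, -0.3]
grip_width: 0.205
gripper_force: 0.2
```

jog_arm([
  [0,0,0,0,0,1,0.79],
  [0,0,0,0,0,1,0.79],
  [0,0,0,0,0,0,0.79],
  [0,0,0,0,0,0,0.79],
])

```text
t: 3.85
eef_pos: [0.5704, 0.3113, 0.0313]
eef_rot: [0.46, 3.107, 0.001]
wrist_force: [-3.6, -2.5, 9.4]
grip_width: 0.207
gripper_force: 4.8
```

jog_arm([
  [0,0,0,0,0,-5,0.79],
  [0,0,0,0,0,0,0.79],
  [0,0,0,7,0,0,0.79],
  [0,0,0,7,0,0,0.79],
  [0,0,0,7,0,0,0.79],
  [0,0,0,7,0,0,0.79],
  [0,0,0,7,0,0,0.79],
  [0,0,0,7,0,0,0.79],
  [0,0,0,7,0,0,0.79],
  [0,0,0,7,0,0,0.79],
  [0,0,0,4,0,0,0.79],
  [0,0,0,0,0,0,0.79],
])

```text
t: 4.85
eef_pos: [0.5118, 0.329, 0.0344]
eef_rot: [-0.459, -3.107, 0.0]
wrist_force: [0.5, 0.2, -0.3]
grip_width: 0.21
gripper_force: 0.0
```

```bash
python3 - <<'E'
from st import *
state(); w=capture("wrist"); s=capture("scene"); pucks(capture("top"))
t0=dict(np.load("top0.npz"))
for p in ([147,277],[257,315],[146,280],[201,300]): print(p,[(h,tray(cast(t0,p,h)).round(0)[0]) for h in (.0365,.09,.1)])
cv2.imwrite("pics/c3.png",np.hstack([cv2.resize(w["pixels"][...,::-1],(400,300)),cv2.resize(s["pixels"][110:260,180:380,::-1],(400,300),interpolation=cv2.INTER_CUBIC)]))
E
```

```text
t 4.85 tray mm [-12.2  84.4] z 34.4 F [ 0.5  0.2 -0.3] w 0.21 rot [-0.459 -3.107  0.   ]
amber 89 [215.1 236.5] [23.  22.7]
amber 73 [180.7 255.4] [-36.2  78.2]
amber 94 [260.1 257.2] [  9.1 -81.5]
red 92 [234.8 249.8] [  8.3 -25.9]
[147, 277] [(0.0365, array([-99., 130.])), (0.09, array([-98., 112.])), (0.1, array([-97., 109.]))]
[257, 315] [(0.0365, array([-107., -112.])), (0.09, array([-105., -116.])), (0.1, array([-104., -117.]))]
[146, 280] [(0.0365, array([-106.,  130.])), (0.09, array([-104.,  112.])), (0.1, array([-103.,  109.]))]
[201, 300] [(0.0365, array([-112.,    8.])), (0.09, array([-109.,   -3.])), (0.1, array([-109.,   -5.]))]
```

View pics/c3.png

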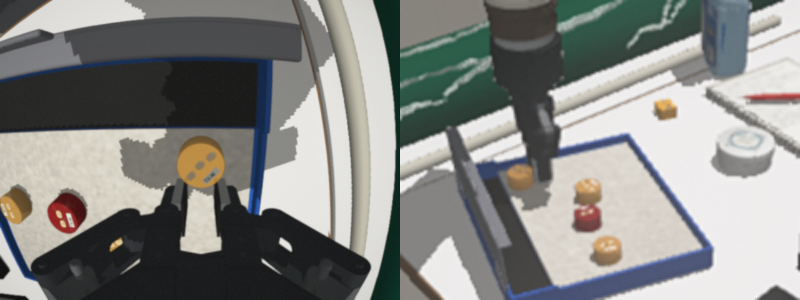

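jog_arm([
  [0,6,0,0,0,0,0.79],
  [0,0,0,5,0,0.52,0.79],
  [0,0,0,5,0,0.52,0.79],
  [0,0,0,5,0,0.52,0.79],
  [0,0,0,5,0,0.52,0.79],
  [0,0,0,5,0,0.52,0.79],
  [0,0,0,5,0,0.52,0.79],
  [0,0,0,5,0,0.52,0.79],
  [0,0,0,5,0,0.52,0.79],
  [0,0,0,0,0,0,0.79],
  [0,0,0,0,0,0,0.79],
])

```text
t: 5.92
eef_pos: [0.4741, 0.3405, 0.0345]
eef_rot: [-0.444, -3.005, -0.023]
wrist_force: [-0.8, -0.4, -0.2]
grip_width: 0.211
gripper_force: 0.0
```

```bash
python3 - <<'E'
from st import *
state(); w=capture("wrist"); s=capture("scene"); t=capture("top"); pucks(t); pucks(t,.03)
cv2.imwrite("pics/c4.png",np.hstack([cv2.resize(w["pixels"][...,::-1],(400,300)),cv2.resize(s["pixels"][110:260,180:380,::-1],(400,300),interpolation=cv2.INTER_CUBIC)]))
E
```

```text
t 5.92 tray mm [-51.6  84.4] z 34.5 F [-0.8 -0.4 -0.2] w 0.211 rot [-0.444 -3.005 -0.023]
amber 90 [215.  236.6] [22.7 22.8]
amber 94 [260.1 257.2] [  9.1 -81.5]
red 92 [234.8 249.8] [  8.3 -25.9]
amber 90 [215.  236.6] [23.5 24.6]
amber 94 [260.1 257.2] [  9.8 -80.6]
red 92 [234.8 249.8] [  9.  -24.5]
```

View pics/c4.png

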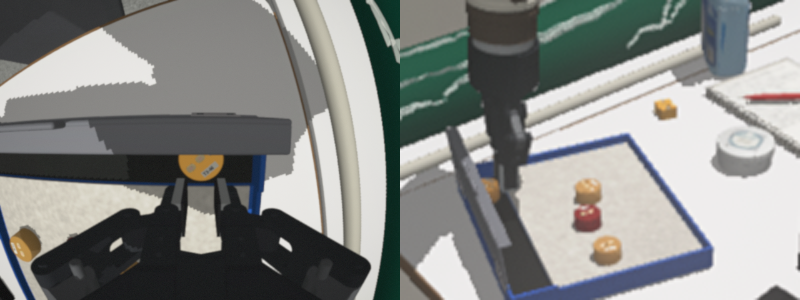

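jog_arm([
  [0,0,0,-9.95,0,-1.05,0.79],
  [0,0,0,-7.86,0,-20.94,0.79],
  [0,0,0,-7.86,0,-20.94,0.79],
  [0,0,0,-20.9,-15,-2.2,0.79],
  [0,0,0,-20.9,-15,-2.2,0.79],
  [0,0,0,-20.9,-15,-2.2,0.79],
  [0,0,0,-20.9,-15,-2.2,0.79],
  [0,0,0,-1.88,0,17.9,0.79],
  [0,0,0,-1.88,0,17.9,0.79],
  [0,0,0,0,0,0,0.79],
  [0,0,0,0,0,0,0.79],
])

```text
t: 6.98
eef_pos: [0.5658, 0.2487, 0.0372]
eef_rot: [-0.447, -3.002, -0.021]
wrist_force: [0.2, 0.0, 0.6]
grip_width: 0.212
gripper_force: 0.0
```

```bash
python3 - <<'E'
from st import *
state(); t=capture("top"); pucks(t); pucks(t,.03)
w=capture("wrist"); 
for k in ("amber","red"): print([b[:3] for b in blobs(masks(w)[k],200)])
E
```

```text
t 6.98 tray mm [62.8 23.2] z 37.2 F [0.2 0.  0.6] w 0.212 rot [-0.447 -3.002 -0.021]
[(810, array([457.7,  11.3]), array([430,   0,  58,  25], dtype=int32)), (2265, array([ 85.5, 192. ]), array([ 57, 160,  59,  63], dtype=int32)), (3669, array([322.9, 222.3]), array([286, 187,  75,  76], dtype=int32))]
[(3334, array([206.5, 182.6]), array([171, 148,  75,  71], dtype=int32))]
```

jog_arm([
  [0,0,0,-0.28,0,2.7,0.79],
  [0,0,0,6.96,0,0.73,0.79],
  [0,0,0,6.96,0,0.73,0.79],
  [0,0,0,6.96,0,0.73,0.79],
  [0,0,0,6.96,0,0.73,0.79],
  [0,0,0,6.96,0,0.73,0.79],
  [0,0,0,6.96,0,0.73,0.79],
  [0,0,0,6.96,0,0.73,0.79],
  [0,0,0,6.96,0,0.73,0.79],
  [0,0,0,6.96,0,0.73,0.79],
  [0,0,0,6.96,0,0.73,0.79],
  [0,0,0,0,0,0,0.79],
])

```text
t: 8.08
eef_pos: [0.4975, 0.2704, 0.0356]
eef_rot: [-0.444, -3.004, -0.022]
wrist_force: [0.9, 0.6, 0.1]
grip_width: 0.211
gripper_force: 0.0
```

```bash
python3 - <<'E'
from st import *
state(); t=capture("top"); pucks(t)
w=capture("wrist"); 
for k in ("amber","red"): print([b[:3] for b in blobs(masks(w)[k],200)])
E
```

```text
t 8.08 tray mm [-8.9 24.1] z 35.6 F [0.9 0.6 0.1] w 0.211 rot [-0.444 -3.004 -0.022]
amber 94 [260.1 257.2] [  9.1 -81.5]
red 53 [237.  249.7] [  9.9 -30.2]
[(3023, array([464.5, 148.5]), array([434, 115,  65,  69], dtype=int32)), (3716, array([320.5, 254. ]), array([284, 219,  75,  75], dtype=int32)), (1688, array([100.4, 341.7]), array([ 73, 311,  59,  58], dtype=int32))]
[(1279, array([220.4, 326.6]), array([185, 311,  64,  33], dtype=int32))]
```

jog_arm([
  [0,0,0,4.77,0,0.6,0.79],
  [0,0,0,4.77,0,0.6,0.79],
  [0,0,0,4.77,0,0.6,0.79],
  [0,0,0,4.77,0,0.6,0.79],
  [0,0,0,4.77,0,0.6,0.79],
  [0,0,0,4.77,0,0.6,0.79],
  [0,0,0,4.77,0,0.6,0.79],
  [0,0,0,4.77,0,0.6,0.79],
  [0,0,0,4.77,0,0.6,0.79],
  [0,0,0,0,0,0,0.79],
  [0,0,0,0,0,0,0.79],
])

```text
t: 9.1
eef_pos: [0.4576, 0.2828, 0.0348]
eef_rot: [-0.445, -3.005, -0.023]
wrist_force: [0.2, 0.2, 0.1]
grip_width: 0.215
gripper_force: 0.0
```

```bash
python3 - <<'E'
from st import *
state()
w=capture("wrist"); 
for k in ("amber","red"): print([b[:3] for b in blobs(masks(w)[k],200)])
E
```

```text
t 9.1 tray mm [-50.7  24.4] z 34.8 F [0.2 0.2 0.1] w 0.215 rot [-0.445 -3.005 -0.023]
[(291, array([142.9,  82.1]), array([ 73,  55, 132,  64], dtype=int32)), (2117, array([319.9, 262.7]), array([285, 243,  72,  47], dtype=int32)), (1751, array([460.3, 260.3]), array([430, 243,  65,  42], dtype=int32))]
[]
```

jog_arm([
  [0,0,0,-9.95,0,-1.05,0.79],
  [0,0,0,-7.86,0,-20.94,0.79],
  [0,0,0,-7.86,0,-20.94,0.79],
  [0,0,0,-13.9,-21.2,-1.46,0.79],
  [0,0,0,-13.9,-21.2,-1.46,0.79],
  [0,0,0,-13.9,-21.2,-1.46,0.79],
  [0,0,0,-13.9,-21.2,-1.46,0.79],
  [0,0,0,-13.9,-21.2,-1.46,0.79],
  [0,0,0,0,0,0,0.79],
  [0,0,0,-1.88,0,17.9,0.79],
  [0,0,0,-1.88,0,17.9,0.79],
  [0,0,0,0,0,0,0.79],
])

```text
t: 10.15
eef_pos: [0.5211, 0.1511, 0.0358]
eef_rot: [-0.447, -3.0, -0.02]
wrist_force: [-1.2, -0.1, -0.5]
grip_width: 0.213
gripper_force: 0.0
```

```bash
python3 - <<'E'
from st import *
state(); t=capture("top"); pucks(t); pucks(t,.03)
w=capture("wrist"); 
for k in ("amber","red"): print([b[:3] for b in blobs(masks(w)[k],200)])
E
```

```text
t 10.15 tray mm [ 48.4 -83.2] z 35.8 F [-1.2 -0.1 -0.5] w 0.213 rot [-0.447 -3.    -0.02 ]
amber 107 [173.3 273.9] [-77.3  79.9]
amber 112 [200.3 281.6] [-76.   21.3]
amber 107 [173.3 273.9] [-77.4  82.1]
amber 112 [200.3 281.6] [-76.1  23.1]
[(1730, array([547.9,  41.3]), array([525,  14,  49,  58], dtype=int32)), (821, array([628.9,  62.4]), array([617,  40,  23,  51], dtype=int32)), (3847, array([323.6, 220.6]), array([284, 183,  76,  76], dtype=int32))]
[(3290, array([462.8, 218.3]), array([430, 185,  74,  71], dtype=int32))]
```

jog_arm([
  [0,0,0,-0.1,0,1,0.79],
  [0,0,0,6.96,0,0.73,0.79],
  [0,0,0,6.96,0,0.73,0.79],
  [0,0,0,6.96,0,0.73,0.79],
  [0,0,0,6.96,0,0.73,0.79],
  [0,0,0,6.96,0,0.73,0.79],
  [0,0,0,6.96,0,0.73,0.79],
  [0,0,0,6.96,0,0.73,0.79],
  [0,0,0,6.96,0,0.73,0.79],
  [0,0,0,0,0,0,0.79],
])

```text
t: 11.08
eef_pos: [0.4672, 0.1687, 0.0377]
eef_rot: [-0.444, -3.004, -0.023]
wrist_force: [0.0, 0.8, 0.6]
grip_width: 0.209
gripper_force: 0.0
```

```bash
python3 - <<'E'
from st import *
state()
w=capture("wrist"); 
for k in ("amber","red"): print([b[:3] for b in blobs(masks(w)[k],200)])
E
```

```text
t 11.08 tray mm [ -8.3 -81.9] z 37.7 F [0.  0.8 0.6] w 0.209 rot [-0.444 -3.004 -0.023]
[(2063, array([551.1, 159.4]), array([527, 130,  51,  62], dtype=int32)), (820, array([630., 169.]), array([619, 142,  21,  54], dtype=int32)), (3704, array([323.2, 258.3]), array([285, 222,  74,  74], dtype=int32))]
[(1364, array([454.5, 326.4]), array([421, 309,  66,  47], dtype=int32))]
```

jog_arm([
  [0,0,0,4.8,0,1.0,0.79],
  [0,0,0,4.8,0,1.0,0.79],
  [0,0,0,4.8,0,1.0,0.79],
  [0,0,0,4.8,0,1.0,0.79],
  [0,0,0,4.8,0,0.7,0.79],
  [0,0,0,4.8,0,0.7,0.79],
  [0,0,0,4.8,0,0.7,0.79],
  [0,0,0,4.8,0,0.6,0.79],
  [0,0,0,4.8,0,0.5,0.79],
  [0,0,0,0,0,0,0.79],
  [0,0,0,0,0,0,0.79],
])

```text
t: 12.05
eef_pos: [0.427, 0.1812, 0.0352]
eef_rot: [-0.445, -3.005, -0.023]
wrist_force: [0.1, 0.8, -0.4]
grip_width: 0.207
gripper_force: 0.0
```

```bash
python3 - <<'E'
from st import *
state()
w=capture("wrist"); t=capture("top"); pucks(t,.03)
for k in ("amber","red"): print([b[:3] for b in blobs(masks(w)[k],200)])
E
```

```text
t 12.05 tray mm [-50.5 -81.7] z 35.2 F [ 0.1  0.8 -0.4] w 0.207 rot [-0.445 -3.005 -0.023]
amber 106 [173.3 273.9] [-77.4  82.1]
[(291, array([534.1,  36.5]), array([471,  30, 146,  16], dtype=int32)), (384, array([187.3, 124.5]), array([104,  96, 160,  65], dtype=int32)), (2595, array([322.9, 265.2]), array([285, 241,  72,  52], dtype=int32)), (1296, array([546.4, 258.5]), array([522, 241,  53,  42], dtype=int32)), (590, array([626.2, 256.5]), array([614, 241,  26,  34], dtype=int32))]
[]
```

jog_arm([
  [0,0,0,-9.95,0,-1.05,0.79],
  [0,0,0,-7.4,0,-25.9,0.79],
  [0,0,0,3.1,0,-29.8,1],
  [0,0,0,3.1,0,-29.8,1],
  [0,0,0,3.1,0,-29.8,1],
  [0,-6,0,-40,0,0,1],
  [0,0,0,-40,0,0,1],
  [0,0,0,0,0,0,1],
])

```text
t: 12.82
eef_pos: [0.5287, 0.1506, 0.146]
eef_rot: [0.464, 3.101, 0.001]
wrist_force: [0.9, 0.2, 0.3]
grip_width: 0.0
gripper_force: 0.0
```

```bash
python3 - <<'E'
from st import *
state(); t=capture("top"); pucks(t,.03); pucks(t,.038)
s=capture("scene");cv2.imwrite("pics/c5.png",np.hstack([cv2.resize(t["pixels"][180:330,140:300,::-1],(400,375),interpolation=cv2.INTER_CUBIC),cv2.resize(s["pixels"][140:290,180:340,::-1],(400,375),interpolation=cv2.INTER_CUBIC)]))
E
```

```text
t 12.82 tray mm [ 55.8 -81.4] z 146.0 F [0.9 0.2 0.3] w 0.0 rot [4.640e-01 3.101e+00 1.000e-03]
amber 105 [173.3 273.9] [-77.4  82.1]
amber 37 [196.1 281.8] [-79.1  31.3]
amber 105 [173.3 273.9] [-77.3  79.9]
amber 37 [196.1 281.8] [-79.   29.5]
```

View pics/c5.png

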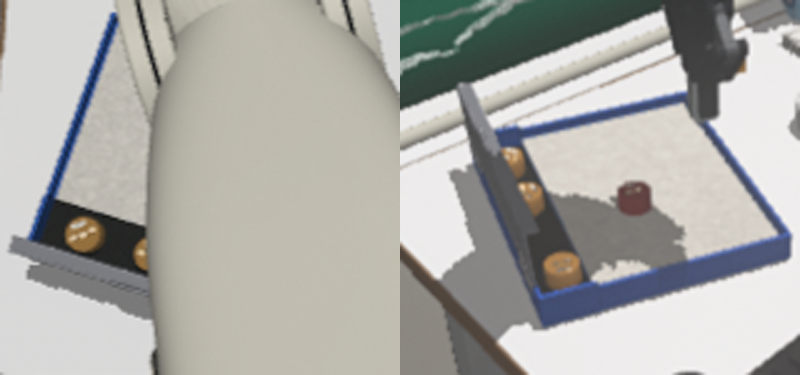

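```bash
python3 - <<'E'
from st import *
s=capture("scene")
for n,ce,bb,m in blobs(masks(s)["amber"],30):
    vis=np.argwhere(m)[:,::-1]
    right=vis[vis[:,0].argmax()]; top=vis[vis[:,1].argmin()]
    P=[tray(cast(s,p,.03))[0].round(1) for p in (ce,right,top)]
    if abs(P[0][0])<150: print(n,ce,bb,P)
E
```

```text
37 [233.3 218.6] [230 213   7  11] [array([-68.8,  12.4]), array([-60.9,  19.3]), array([-70. ,  35.4])]
100 [244.8 246. ] [238 241  14  12] [array([-71.9, -86.7]), array([-59.5, -88.7]), array([-72.7, -69.2])]
```

jog_arm([
  [0,0,0,20,10,-5,1],
  [0,0,0,26,10,0,1],
  [0,0,0,26,10,0,1],
  [0,0,0,27,10,0,1],
  [0,0,0,27,10,0,1],
  [0,0,0,27,10,0,1],
  [0,0,0,27,11,0,1],
  [0,0,0,27,11,0,1],
  [0,0,0,0,0,0,1],
  [0,0,0,0,0,0,1],
])

```text
t: 13.8
eef_pos: [0.3471, 0.2913, 0.1511]
eef_rot: [-0.455, -3.109, 0.0]
wrist_force: [1.0, 0.7, -0.2]
grip_width: -0.002
gripper_force: 0.0
```

```bash
python3 - <<'E'
from st import *
state(); t=capture("top"); pucks(t,.03); pucks(t,.038)
w=capture("wrist");cv2.imwrite("pics/c6.png",np.hstack([cv2.resize(t["pixels"][180:330,140:300,::-1],(400,375),interpolation=cv2.INTER_CUBIC),cv2.resize(w["pixels"][...,::-1],(400,375))]))
E
```

```text
t 13.8 tray mm [-158.8    0.5] z 151.1 F [ 1.   0.7 -0.2] w -0.002 rot [-0.455 -3.109  0.   ]
amber 108 [173.2 273.9] [-77.4  82.3]
amber 116 [200.5 281.7] [-76.2  22.6]
amber 117 [248.1 295. ] [-73.4 -81.2]
red 92 [234.8 249.8] [  9.  -24.5]
amber 108 [173.2 273.9] [-77.3  80.1]
amber 116 [200.5 281.7] [-76.1  20.8]
amber 117 [248.1 295. ] [-73.3 -82. ]
red 92 [234.8 249.8] [  8.3 -25.9]
```

View pics/c6.png

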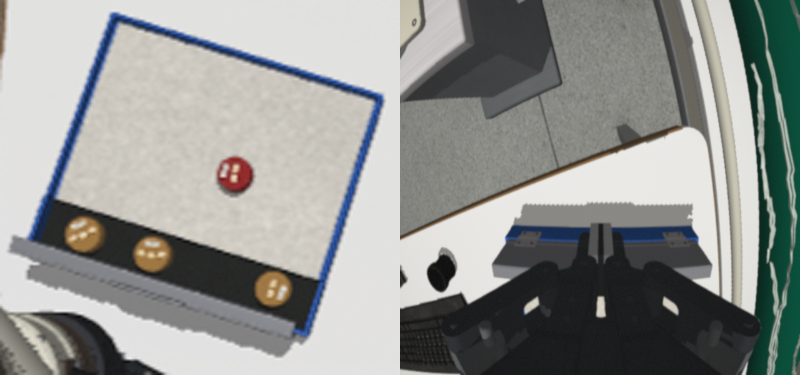

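jog_arm([
  [0,0,0,0,0,19,1],
  [0,0,0,0,0,19,1],
  [0,0,0,0,0,19,1],
  [0,0,0,0,0,0,1],
  [0,0,0,-12,0,0,1],
  [0,0,0,-12,0,0,1],
  [0,0,0,-12,0,0,1],
  [0,0,0,-10,0,0,1],
  [0,0,0,-10,0,1,1],
  [0,0,0,-10.5,0,5,1],
  [0,0,0,0,0,0,1],
])

```text
t: 14.82
eef_pos: [0.4145, 0.2708, 0.0875]
eef_rot: [0.464, 3.106, 0.0]
wrist_force: [0.3, 0.4, 0.4]
grip_width: -0.0
gripper_force: 0.0
```

```bash
python3 - <<'E'
from st import *
state(); s=capture("scene"); w=capture("wrist");cv2.imwrite("pics/c7.png",np.hstack([cv2.resize(s["pixels"][140:290,180:340,::-1],(400,375),interpolation=cv2.INTER_CUBIC),cv2.resize(w["pixels"][...,::-1],(400,375))]))
E
```

```text
t 14.82 tray mm [-88.4   0.4] z 87.5 F [0.3 0.4 0.4] w -0.0 rot [0.464 3.106 0.   ]
```

View pics/c7.png

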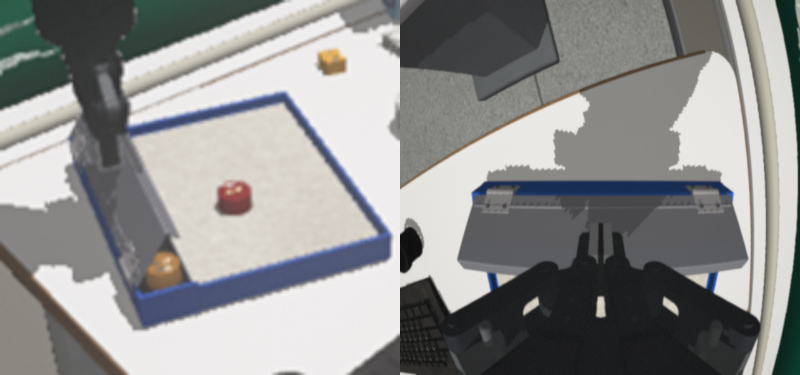

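jog_arm([
  [0,0,0,-6,0,6.5,1],
  [0,0,0,-6,0,9,1],
  [0,0,0,-4,0,8,1],
  [0,0,0,-2,0,7,1],
  [0,0,0,0,0,3,1],
  [0,0,0,0,0,2,1],
  [0,0,0,0,0,1,1],
  [0,0,0,0,0,0,1],
  [0,0,0,0,0,0,1],
])

```text
t: 15.67
eef_pos: [0.4293, 0.2663, 0.0515]
eef_rot: [-0.46, -3.108, -0.0]
wrist_force: [-0.3, 0.2, -0.3]
grip_width: 0.003
gripper_force: 0.0
```

jog_arm([
  [0,0,0,0,0,1,1],
  [0,0,0,0,0,1,1],
  [0,0,0,0,0,1,1],
  [0,0,0,0,0,0,1],
  [0,0,0,0,0,0,1],
])

```text
t: 16.08
eef_pos: [0.4297, 0.2664, 0.049]
eef_rot: [0.46, 3.107, 0.001]
wrist_force: [-1.7, -0.4, 5.8]
grip_width: -0.002
gripper_force: 2.6
```

jog_arm([
  [0,0,0,0,0,1,1],
  [0,0,0,0,0,0,1],
  [0,0,0,0,0,0,1],
  [0,0,0,0,0,-10,1],
  [0,0,0,0,0,-30,1],
  [0,0,0,15,0,-35,1],
  [0,0,0,30,0,-35,1],
  [0,0,0,30,0,-20,1],
  [0,0,0,30,0,0,1],
  [0,0,0,0,0,0,1],
  [0,0,0,0,0,0,1],
])

```text
t: 17.0
eef_pos: [0.3308, 0.2961, 0.1746]
eef_rot: [0.456, 3.107, 0.001]
wrist_force: [-0.1, 0.2, -0.6]
grip_width: -0.0
gripper_force: 0.0
```

```bash
python3 - <<'E'
from st import *
state(); s=capture("scene"); t=capture("top"); pucks(t); cv2.imwrite("pics/c8.png",np.hstack([cv2.resize(s["pixels"][140:290,180:340,::-1],(400,375),interpolation=cv2.INTER_CUBIC),cv2.resize(t["pixels"][180:330,140:300,::-1],(400,375),interpolation=cv2.INTER_CUBIC)]))
E
```

```text
t 17.0 tray mm [-175.9    0.4] z 174.6 F [-0.1  0.2 -0.6] w -0.0 rot [4.560e-01 3.107e+00 1.000e-03]
red 92 [234.8 249.8] [  8.3 -25.9]
```

View pics/c8.png

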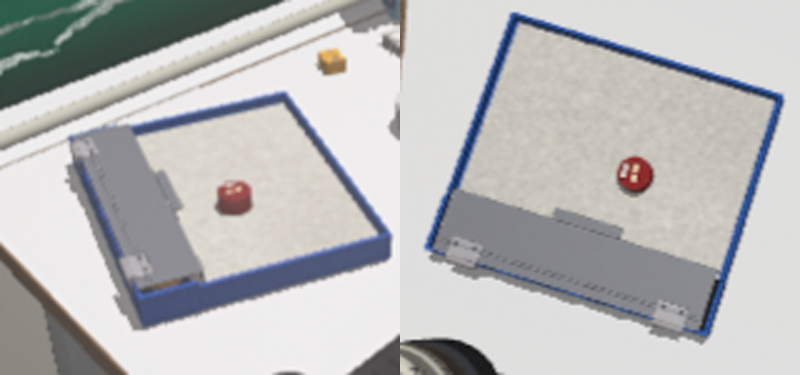

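```bash
python3 -c "
from rig import *
print(hand_in())"
```

```text
the job is handed in; nothing more can be done
None
```

I handed the job in at about 17 s. All three amber pucks measured in the trough before I closed the cover. Under finger pressure the cover then stopped at its flat height, the red puck stayed in place, and the arm is clear; `hand_in()` returned no verdict.

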